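Pop open the drying-box hatch over the crucible

ROBOT

A 6-joint arm with a two-finger parallel gripper is mounted at the origin on a cart in front of the work surface, level with it; the furniture and walls round the work are solid. World frame = base frame: x ahead of the robot, y to its left, z up, the work surface at z = 0. Lengths are in m, angles in degrees, forces in N, time in s.
With the tool pointing down it reaches from about 0.4 to 0.825 m from the base axis. Payload 7 kg.
Tool frame: the origin (TCP) lies on the mounting face of the last link; the fingertips stand 178 mm ahead of it and the grasp point (between the pads) lies 159 mm ahead of it; z points along the fingers, y is the direction in which the jaws open and shut (so a half turn about z gives the same grasp; the last joint's range is limited). The gripper opens to 88 mm and grips with 3 to 60 N. Pads are 19 mm wide; open, the fingers measure 130 mm over their backs; the gripper's body (78 mm by 193 mm) begins 47 mm behind the grasp point.
Start: joints at [84.803, 20.546, 0.682, 0, -70.136, -16.507], TCP at [0.25, 0.627, 0.405] pointing down, gripper open.
Joint ranges: [-176.03, 176.03], [-82.01, 121.73], [-58.28, 71.71], [-173.87, 95.51], [-174.79, -0.11], [-173.66, 173.66]. Speed limits (degrees/s): [136.94, 136.94, 172.46, 180, 180, 180].

INTERFACE

Orientations are given as [roll, pitch, yaw] about the fixed x, y, z axes, in that order (R = Rz(yaw) Ry(pitch) Rx(roll)).
In Python, from plant import r gives the robot as it stands. The module is installed in compiled form; this text tells all that it offers.
- The arm moves only by the tool carry_out, never from a script. Its argument "plan" is a list of rows, each a list of 3 entries, a list of its own where there are three numbers: the shift along the tool's x, y, z in m, then the turn, a rotation vector about the tool's x, y, z in degrees, then the closure in counts, from 0 (fully open) to 255 (shut). In form: [[[x, y, z], [ax, ay, az], hand], ...]. A call has 1 to 12 rows; each row shifts and turns the commanded pose from where the row before left it, along the tool's axes as they then stand; what a row does not reach is not made up. A row lasts 1/12 s, in which the tool goes at most 41.7 mm and 7.16 degrees, less where a joint would pass 70% of its speed; a pose out of reach is approached as far as the arm can. A call is refused whole if a number of a shift passes 0.0417 or a number of a turn 7.16, either way. A call with a gripper value outside its range is refused whole. The fingers move at their own pace and stop on an object; "grip_force" is the grip in N (left out, the last holds). Time passes only in rows, so rows that do not move let the fingers close. It gives the time, the measured TCP pose, the force and the opening at its end, in the units of the state.
- r.get_state(): the state, without advancing time (a new reading comes with each control period).
- r.capture(name): name is "scene" or "top"; returns the picture (400x640x3 uint8, red, green, blue); there is no depth.
- r.get_calibration(name): a dict with "K" (3x3 intrinsics, pixels), "D" ([k1, k2, p1, p2, k3] as OpenCV has them; the pictures are not rectified), "rvec" (rotation vector, rad) and "tvec" (3), from world to camera coordinates, as OpenCV has them. Camera axes: x right, y down, z forward; pixel columns grow to the right and rows downward; lengths in m; the calibration is good to about 2 mm. A picture is of the moment at which its call begins. get_calibration takes no time and is no camera call.
- r.close_job(): hands the job in, once; it reports no verdict.
The state is a dict: "time_s": time; "joints": joint angles; "qd": joint speeds; "joint_torque": joint torques, N m; "tcp_pos": TCP position; "eef_rot": TCP orientation; "contact_force": force on the tool from outside, world axes, zero at the start; "moment": the same for the moment, N m; "gripper_width": finger opening in m.
Only numpy, scipy, OpenCV 4.12 (cv2) and the standard library are available. Lean on these libraries where they do the work, as an engineer would, in place of code of your own. Each camera call takes 0.05 s, during which the arm holds its last target. There are 200 camera calls.

TASK

The crucible is dry and has cooled: open its chamber of the three-chamber drying box. With shut fingertips press the middle of the ribbed pad at the front of the hatch over the crucible straight down to its stop, so that its push-push latch lets go; then draw the hand up and clear, let the hatch spring open by itself, and watch until it stands fully open and stays there, without pressing or touching it again. Keep the other two hatches shut, and do not pick up or shift anything in the box or on the bench.

Things in the scene. Friction and masses are not known exactly. Their poses are not given: they have to be found in the camera images.
- drying_box: White drying box, fixed on the bench, 318 mm wide (its y), 152 deep (its x), deck 85 high. Origin: centre of underside; x from its front (three round dials, toward the robot) to its back, y to the robot's left, z up. Three chambers 86 x 86 mm, 100 mm apart along y, each under a hatch: grey frame with clear window, 134 mm long in x, 93 wide, 9 thick, a black ribbed pad (22 x 44 mm) on its front rail.
- crucible: Small white porcelain crucible, a tapering cup 39 mm across and 34 mm high; origin: centre of its foot. It stands in one of the three chambers; which one varies.
- mortar: White porcelain mortar, a footed bowl 67 mm across and 42 mm high, in another chamber; origin: centre of its foot.
- petri_dish: Flat petri dish 60 mm across and 13 mm high, in the third chamber; origin: centre of its underside.
- dropper_bottle: Amber dropper bottle with a rubber teat, 34 mm across, 103 mm high, standing on the bench at the front right of the box; leave it alone. Origin: centre of its underside.
- pen: Blue pen, 145 mm long, 9 mm high, lying on the bench in front of the box; leave it alone. Origin: under its middle.
- bench_timer: White countdown timer, 72 x 62 x 20 mm, lying on the bench in front of the box at the left; leave it alone. Origin: centre of its underside.
- hatch_left (a joint): Angle (rad) of the left (+y of the box) hatch: 0 shut and latched, 1.85 fully open, negative when pressed below shut, firm stop at -0.06. Push-push latch: pressed past -0.035 (4 mm down at the pad; the stop is at 7 mm) it is free, and as the finger is withdrawn a spring swings the hatch up and back to 1.85 in about 2 s. Under 2 mm it stays latched. Shutting and pressing it again latches it again.
- pad_left (a point): Centre of the top of the press pad of the left (+y of the box) hatch, 114 mm in front of the hinge axis (which lies along the box's y, 60 mm behind its origin, 99 mm up). 104.5 mm above the bench when shut; moves with the hatch. Pressing takes about 3.5 N, more when fast (damped hinge). Under the front rail is an open gap of 9 mm to the deck.
- bay_left (a point): Centre of the floor of the left (+y of the box) chamber, 40 mm above the bench; what stands there is within 12 mm of it.
- hatch_middle (a joint): Angle (rad) of the middle hatch: 0 shut and latched, 1.85 fully open, negative when pressed below shut, firm stop at -0.06. Push-push latch: pressed past -0.035 (4 mm down at the pad; the stop is at 7 mm) it is free, and as the finger is withdrawn a spring swings the hatch up and back to 1.85 in about 2 s. Under 2 mm it stays latched. Shutting and pressing it again latches it again.
- pad_middle (a point): Centre of the top of the press pad of the middle hatch, 114 mm in front of the hinge axis (which lies along the box's y, 60 mm behind its origin, 99 mm up). 104.5 mm above the bench when shut; moves with the hatch. Pressing takes about 3.5 N, more when fast (damped hinge). Under the front rail is an open gap of 9 mm to the deck.
- bay_middle (a point): Centre of the floor of the middle chamber, 40 mm above the bench; what stands there is within 12 mm of it.
- hatch_right (a joint): Angle (rad) of the right (-y of the box) hatch: 0 shut and latched, 1.85 fully open, negative when pressed below shut, firm stop at -0.06. Push-push latch: pressed past -0.035 (4 mm down at the pad; the stop is at 7 mm) it is free, and as the finger is withdrawn a spring swings the hatch up and back to 1.85 in about 2 s. Under 2 mm it stays latched. Shutting and pressing it again latches it again.
- pad_right (a point): Centre of the top of the press pad of the right (-y of the box) hatch, 114 mm in front of the hinge axis (which lies along the box's y, 60 mm behind its origin, 99 mm up). 104.5 mm above the bench when shut; moves with the hatch. Pressing takes about 3.5 N, more when fast (damped hinge). Under the front rail is an open gap of 9 mm to the deck.
- bay_right (a point): Centre of the floor of the right (-y of the box) chamber, 40 mm above the bench; what stands there is within 12 mm of it.

How it is judged:
By the outcome, as a careful person would: the job done as asked, in the order asked, and still so for the second after the job is handed in, with the robot touching nothing.
It also fails if it takes over 32 s, if anything falls off the work surface, if the arm or the gripper's body presses on something with over 40 N, if the wrist force passes 120 N, or if a joint passes its speed limit or range.

## Working session

There is one attempt and no reset: what is moved stays moved. The work goes in short steps, Python scripts to look and compute and a tool call to move; the robot and the scene stay as the last step left them, time stands still between calls to the robot, and variables do not carry over. Pictures are saved under pics/ and viewed, about 8 in all and at most 12, crops included, and the job is handed in when it is done.

Besides the shell and the picture viewer there is one more tool, called after "Call:" by a JSON object that holds its "fn" and its "kwargs". carry_out: Moves the arm, as the interface text tells. Its arguments: {"type":"object","properties":{"plan":{"type":"array","items":{"type":"array"}},"grip_force":{"type":"number"}},"required":["plan"]}

```bash
mkdir -p pics; python3 - <<'E'
from plant import r
import cv2
for n in("scene","top"):
    cv2.imwrite(f"pics/{n}0.png",r.capture(n)[:,:,::-1]); c=r.get_calibration(n); print(n,c)
print(r.get_state())
E
```

```text
scene {'K': array([[482.33984154,   0.        , 327.26277216],
       [  0.        , 482.33984154, 198.18699955],
       [  0.        ,   0.        ,   1.        ]]), 'D': array([-0.04584423,  0.        ,  0.        ,  0.        ,  0.        ]), 'rvec': array([ 2.06980656, -0.63366164,  0.31161977]), 'tvec': array([-0.45258162,  0.24711418,  0.76309457])}
top {'K': array([[416.12821537,   0.        , 315.02292252],
       [  0.        , 416.12821537, 194.21292312],
       [  0.        ,   0.        ,   1.        ]]), 'D': array([-0.03023119,  0.        ,  0.        ,  0.        ,  0.        ]), 'rvec': array([ 2.17243917, -2.1471773 ,  0.06967939]), 'tvec': array([0.03569224, 0.54787923, 1.0116054 ])}
{'time_s': 0.1, 'joints': array([ 8.48051156e+01,  2.05889628e+01,  6.37584788e-01, -1.68657592e-02,
       -7.01366551e+01, -1.65054939e+01]), 'qd': array([ 0.0450731 , -0.04699518,  0.1036819 ,  0.0106309 , -0.04085808,
       -0.01274419]), 'joint_torque': array([-1.31422610e-03, -5.84162700e+01,  2.93751615e+01,  7.01537937e+00,
        1.01529653e-02, -5.36487744e-05]), 'tcp_pos': array([0.2495396 , 0.62699003, 0.40378956]), 'eef_rot': array([ 1.79911090e+02, -9.81082303e-03, -2.17061136e+01]), 'contact_force': array([-0.12900409, -0.47419117,  0.22632237]), 'moment': array([ 0.05189793,  0.01333089, -0.01860641]), 'gripper_width': 0.08755975253249094}
```

View pics/scene0.png

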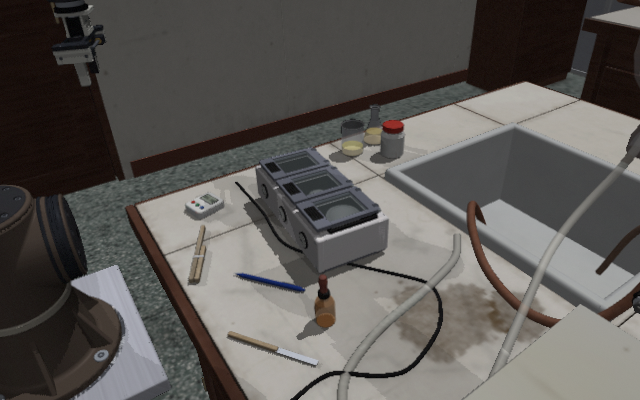

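View pics/top0.png

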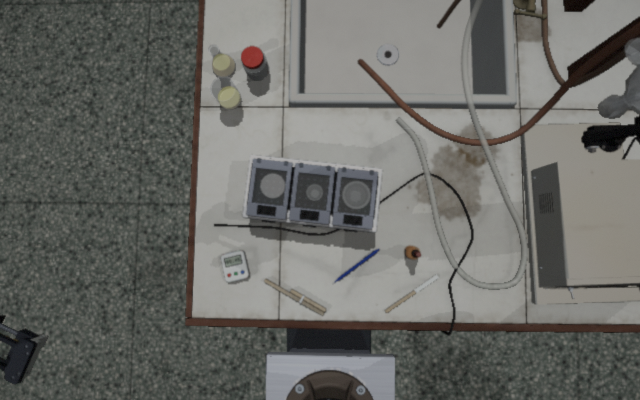

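The pictures show the box at about (313,195) in the top view, with pads near (267,211), (310,216) and (354,219). I'll enlarge both views and measure the pads.

```bash
cat > h.py <<'E'
from plant import r
import cv2, numpy as np
def ray(n,uv,z):
    c=r.get_calibration(n); R=cv2.Rodrigues(c["rvec"])[0]; C=-R.T@c["tvec"]
    p=cv2.undistortPoints(np.array([[uv]],float),c["K"],c["D"])[0,0]
    d=R.T@np.array([*p,1]); return C+d*(z-C[2])/d[2]
E
python3 - <<'E'
from h import *
t=cv2.imread("pics/top0.png"); s=cv2.imread("pics/scene0.png")
a=cv2.resize(t[150:240,235:390],None,fx=4,fy=4,interpolation=cv2.INTER_CUBIC)
b=cv2.resize(s[140:270,245:395],None,fx=4,fy=4,interpolation=cv2.INTER_CUBIC)[:,:620]
cv2.imwrite("pics/zoom.png",a); cv2.imwrite("pics/zoomS.png",b)
g=t.max(2); m=(g<45).astype(np.uint8); m[:150]=0;m[240:]=0;m[:,:235]=0;m[:,390:]=0
n,l,st,ce=cv2.connectedComponentsWithStats(m)
for i in range(1,n):
    if st[i,4]>25: print(st[i],ce[i],ray("top",ce[i],.1045))
E
```

```text
[287 168   7  41  87] [290.33333333 188.47126437] [0.55284133 0.09705736 0.1045    ]
[331 173   6  41  86] [333.31395349 192.90697674] [ 0.54356045 -0.00229964  0.1045    ]
[257 205  19  10 143] [265.85314685 209.90909091] [0.50258993 0.15270093 0.1045    ]
[300 210  19  10 146] [308.9109589  214.85616438] [0.49237848 0.05320257 0.1045    ]
[344 215  18  10 147] [352.3537415  219.71428571] [ 0.4824326  -0.04635447  0.1045    ]
[239 225 101  10 154] [291.01948052 229.5974026 ] [0.45812818 0.09373522 0.1045    ]
```

View pics/zoom.png

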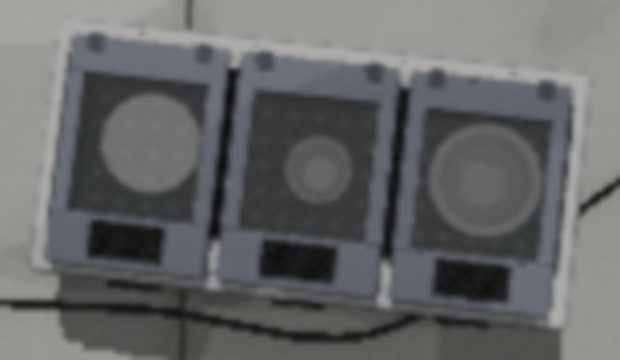

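View pics/zoomS.png

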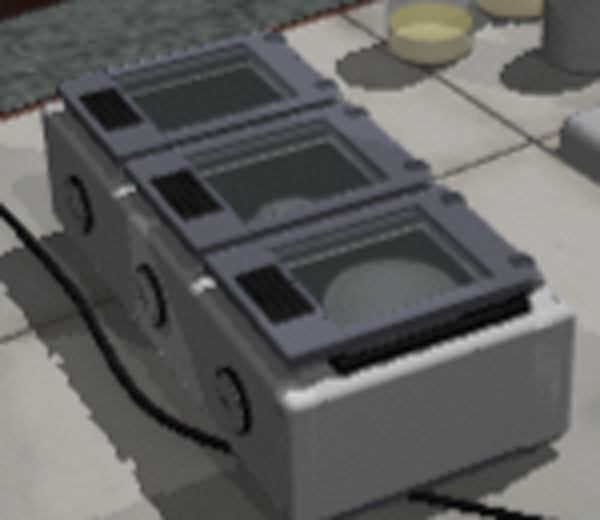

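The middle chamber's cup spans about 66 px in the enlarged view, against about 100 for the flat dish (left) and 112 for the mortar (right). So the crucible is in the middle. Pad_middle is at about (0.492, 0.053), and the box yaw is about -5.8°.

Call:
{"fn": "carry_out", "kwargs": {"plan": [[[0,0,0],[0,0,-5.3],255],[[0,0,0],[0,0,-5.3],255],[[0,0,0],[0,0,-5.3],255],[[0.0125,0.0228,0],[0,0,0],255],[[0.0125,0.0228,0],[0,0,0],255],[[0.0125,0.0228,0],[0,0,0],255],[[0.0125,0.0228,0],[0,0,0],255],[[0.0125,0.0228,0],[0,0,0],255],[[0.0125,0.0228,0],[0,0,0],255],[[0.0125,0.0228,0],[0,0,0],255],[[0.0125,0.0228,0],[0,0,0],255],[[0.0125,0.0228,0],[0,0,0],255]], "grip_force": 20}}

```text
time_s: 1.1
tcp_pos: [0.341, 0.4102, 0.4044]
eef_rot: [180.0, 0.0, -5.8]
contact_force: [0.5, 1.1, 0.1]
gripper_width: 0.0131
```

Call:
{"fn": "carry_out", "kwargs": {"plan": [[[0.0125,0.0228,0],[0,0,0],255],[[0.0125,0.0228,0],[0,0,0],255],[[0.0125,0.0228,0],[0,0,0],255],[[0.0125,0.0228,0],[0,0,0],255],[[0.0125,0.0228,0],[0,0,0],255],[[0.0125,0.0228,0],[0,0,0],255],[[0.0125,0.0228,0],[0,0,0],255],[[0.0125,0.0228,0],[0,0,0],255],[[0.0125,0.0228,0],[0,0,0],255],[[0.0125,0.0228,0],[0,0,0],255],[[0.0125,0.0228,0],[0,0,0],255],[[0.0125,0.0228,0],[0,0,0],255]]}}

```text
time_s: 2.1
tcp_pos: [0.4625, 0.1229, 0.4045]
eef_rot: [180.0, 0.0, -5.8]
contact_force: [0.3, -0.1, -0.1]
gripper_width: 0.0002
```

Call:
{"fn": "carry_out", "kwargs": {"plan": [[[0.0123,0.0221,0],[0,0,0],255],[[0.0123,0.0221,0],[0,0,0],255],[[0.0123,0.0221,0],[0,0,0],255],[[0,0,0.025],[0,0,0],255],[[0,0,0.025],[0,0,0],255],[[0,0,0.025],[0,0,0],255],[[0,0,0.025],[0,0,0],255],[[0,0,0],[0,0,0],255],[[0,0,0],[0,0,0],255]]}}

```text
time_s: 2.85
tcp_pos: [0.4921, 0.0543, 0.304]
eef_rot: [179.9, 0.1, -5.8]
contact_force: [0.0, 0.9, 0.6]
gripper_width: 0.0003
```

```bash
python3 - <<'E'
from h import *
s=r.get_state(); print(s["tcp_pos"],s["eef_rot"],s["contact_force"],s["gripper_width"])
im=r.capture("scene")[:,:,::-1].copy()
c=r.get_calibration("scene")
R=cv2.Rodrigues(s["eef_rot"]*0)[0]
cv2.imwrite("pics/s1.png",cv2.resize(im[120:270,225:395],None,fx=4,fy=4,interpolation=cv2.INTER_CUBIC)[:600,:680])
# pad centres in scene view
o=cv2.imread("pics/scene0.png"); m=(o.max(2)<40).astype(np.uint8)
m[:150]=0;m[235:]=0;m[:,:255]=0;m[:,335:]=0
n,l,st,ce=cv2.connectedComponentsWithStats(m)
for i in range(1,n):
    if st[i,4]>30: print(st[i],ce[i],ray("scene",ce[i],.1045))
E
```

```text
[0.49211776 0.05433865 0.30399543] [ 1.79884734e+02  1.49482063e-01 -5.80002199e+00] [0.00875261 0.85028089 0.57196174] 0.0002782417653552191
[265 162  15  10  85] [272.03529412 166.83529412] [0.50262506 0.15315099 0.1045    ]
[283 183  17  12 108] [290.92592593 188.16666667] [0.4926607  0.05334483 0.1045    ]
[255 202  23  33  98] [265.71428571 218.18367347] [ 0.4034019  -0.01024989  0.1045    ]
[304 207  19  13 138] [313.11594203 213.07971014] [ 0.48288623 -0.04644444  0.1045    ]
[327 228   8   6  35] [330.88571429 230.14285714] [ 0.4807012  -0.10889275  0.1045    ]
```

View pics/s1.png

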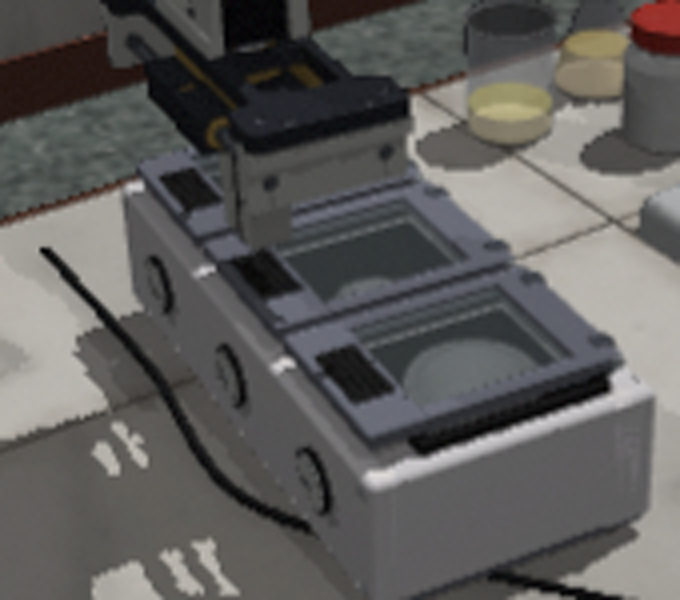

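The tips hang above the middle pad, at about (265,240) in the crop with the pad at (265,272). Both cameras agree on the pad to within 1 mm. I'll press slowly.

Call:
{"fn": "carry_out", "kwargs": {"plan": [[[0,0.001,0.006],[0,0,0],255],[[0,0,0.006],[0,0,0],255],[[0,0,0.006],[0,0,0],255],[[0,0,0.0015],[0,0,0],255],[[0,0,0.0015],[0,0,0],255],[[0,0,0.0015],[0,0,0],255],[[0,0,0.0015],[0,0,0],255],[[0,0,0.0015],[0,0,0],255],[[0,0,0.0015],[0,0,0],255],[[0,0,0],[0,0,0],255]]}}

```text
time_s: 3.73
tcp_pos: [0.4923, 0.0536, 0.2777]
eef_rot: [-180.0, -0.0, -5.8]
contact_force: [-1.9, -1.0, 2.8]
gripper_width: 0.0004
```

Call:
{"fn": "carry_out", "kwargs": {"plan": [[[0,0,0.001],[0,0,0],255],[[0,0,0.001],[0,0,0],255],[[0,0,0.0005],[0,0,0],255],[[0,0,0],[0,0,0],255]]}}

```text
time_s: 4.07
tcp_pos: [0.4924, 0.0536, 0.2751]
eef_rot: [-180.0, -0.0, -5.8]
contact_force: [-0.6, 0.4, 3.8]
gripper_width: 0.0003
```

Call:
{"fn": "carry_out", "kwargs": {"plan": [[[0,0,0.0005],[0,0,0],255],[[0,0,0.0005],[0,0,0],255],[[0,0,0],[0,0,0],255]]}}

```text
time_s: 4.32
tcp_pos: [0.4924, 0.0536, 0.2747]
eef_rot: [-180.0, -0.0, -5.8]
contact_force: [-3.7, 0.5, 8.9]
gripper_width: 0.0005
```

The force rose to 9 N with little further travel, so the pad is at its stop. Now I'll draw up and clear.

Call:
{"fn": "carry_out", "kwargs": {"plan": [[[0,0,-0.015],[0,0,0],255],[[0,0,-0.03],[0,0,0],255],[[0,0,-0.035],[0,0,0],255],[[-0.005,0,-0.035],[0,0,0],255],[[-0.01,0,-0.035],[0,0,0],255],[[-0.01,0,-0.03],[0,0,0],255],[[-0.01,0,-0.02],[0,0,0],255],[[-0.01,0,0],[0,0,0],255],[[-0.01,0,0],[0,0,0],255],[[0,0,0],[0,0,0],255],[[0,0,0],[0,0,0],255],[[0,0,0],[0,0,0],255]]}}

```text
time_s: 5.32
tcp_pos: [0.4376, 0.0592, 0.4732]
eef_rot: [179.9, 0.1, -5.8]
contact_force: [0.0, 0.5, -0.3]
gripper_width: 0.0004
```

Call:
{"fn": "carry_out", "kwargs": {"plan": [[[0,0,0],[0,0,0],255],[[0,0,0],[0,0,0],255],[[0,0,0],[0,0,0],255],[[0,0,0],[0,0,0],255],[[0,0,0],[0,0,0],255],[[0,0,0],[0,0,0],255],[[0,0,0],[0,0,0],255],[[0,0,0],[0,0,0],255],[[0,0,0],[0,0,0],255],[[0,0,0],[0,0,0],255],[[0,0,0],[0,0,0],255],[[0,0,0],[0,0,0],255]]}}

```text
time_s: 6.32
tcp_pos: [0.4375, 0.0591, 0.4742]
eef_rot: [-180.0, -0.0, -5.8]
contact_force: [-0.1, -0.5, 0.7]
gripper_width: 0.0005
```

```bash
python3 - <<'E'
from h import *
im=r.capture("scene")[:,:,::-1]; print(r.get_state()["contact_force"])
cv2.imwrite("pics/s2.png",im)
E
```

```text
[ 0.54803456  0.211465   -0.29020939]
```

View pics/s2.png

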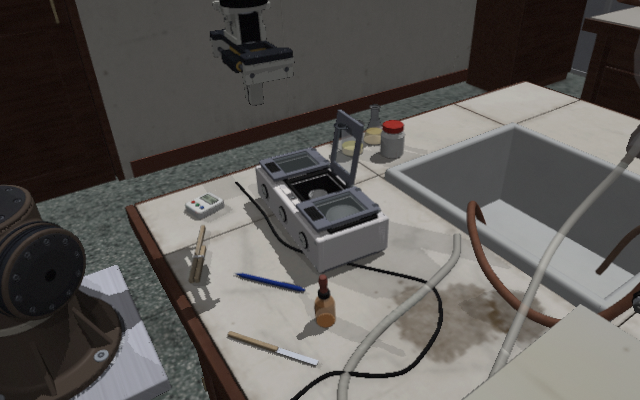

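The middle hatch has sprung up and stands near (347,148), with the other two shut. I'll wait and check that it has settled fully open.

Call:
{"fn": "carry_out", "kwargs": {"plan": [[[0,0,0],[0,0,0],255],[[0,0,0],[0,0,0],255],[[0,0,0],[0,0,0],255],[[0,0,0],[0,0,0],255],[[0,0,0],[0,0,0],255],[[0,0,0],[0,0,0],255],[[0,0,0],[0,0,0],255],[[0,0,0],[0,0,0],255],[[0,0,0],[0,0,0],255],[[0,0,0],[0,0,0],255],[[0,0,0],[0,0,0],255],[[0,0,0],[0,0,0],255]]}}

```text
time_s: 7.37
tcp_pos: [0.4376, 0.0591, 0.4742]
eef_rot: [-180.0, -0.0, -5.8]
contact_force: [0.1, 0.6, -0.2]
gripper_width: 0.0004
```

```bash
python3 - <<'E'
from h import *
cv2.imwrite("pics/s3.png",r.capture("scene")[:,:,::-1])
E
```

Call:
{"fn": "carry_out", "kwargs": {"plan": [[[0,0,0],[0,0,0],255],[[0,0,0],[0,0,0],255],[[0,0,0],[0,0,0],255],[[0,0,0],[0,0,0],255],[[0,0,0],[0,0,0],255],[[0,0,0],[0,0,0],255],[[0,0,0],[0,0,0],255],[[0,0,0],[0,0,0],255],[[0,0,0],[0,0,0],255],[[0,0,0],[0,0,0],255],[[0,0,0],[0,0,0],255],[[0,0,0],[0,0,0],255]]}}

```text
time_s: 8.42
tcp_pos: [0.4376, 0.0591, 0.4742]
eef_rot: [180.0, -0.0, -5.8]
contact_force: [-0.2, -0.8, 0.3]
gripper_width: 0.0003
```

```bash
python3 - <<'E'
from h import *
im=r.capture("scene")[:,:,::-1]; cv2.imwrite("pics/s4.png",im)
I={k:cv2.imread(f"pics/{k}.png").astype(int) for k in("scene0","s2","s3","s4")}
for a,b in(("s2","s3"),("s3","s4")):
    d=abs(I[a]-I[b]).max(2)[90:280,230:400]; print(a,b,(d>30).sum())
# predicted free-edge / pad position at 1.85 rad
c=r.get_calibration("scene"); yaw=np.radians(-5.8); ex=np.array([np.cos(yaw),np.sin(yaw),0])
h=np.array([.4925,.0533,.099])+ex*.114
for th in(1.5,1.7,1.85):
    p=h+ -ex*.127*np.cos(th)+np.array([0,0,.127*np.sin(th)])
    print(th,cv2.projectPoints(p[None],c["rvec"],c["tvec"],c["K"],c["D"])[0].ravel())
cv2.imwrite("pics/z4.png",cv2.resize(im[90:235,245:395],None,fx=4,fy=4,interpolation=cv2.INTER_CUBIC))
E
```

```text
s2 s3 636
s3 s4 0
1.5 [336.20325533 121.26625962]
1.7 [347.53488018 118.92284091]
1.85 [355.70074273 118.77991646]
```

View pics/z4.png

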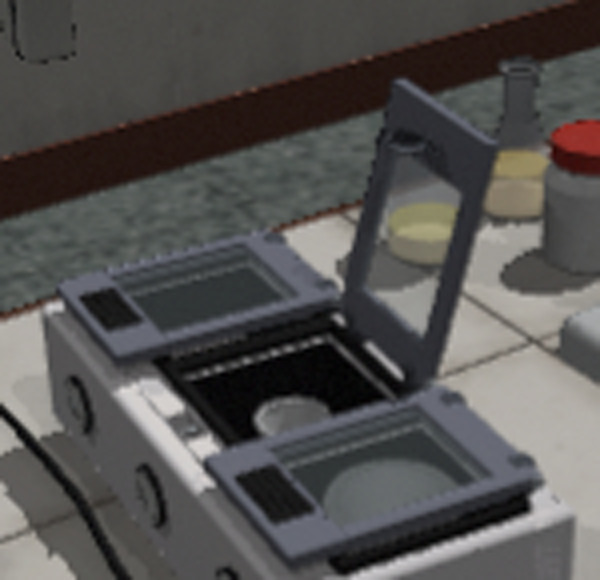

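The free edge's middle at crop (443,115), image pixel (355.8,118.8), matches the prediction for 1.85 rad. The hatch is no longer moving, and the crucible shows in the open bay at crop (292,415).

```bash
python3 -c "
from plant import r
r.close_job()"
```

```text
the job is handed in; nothing more can be done
```

The crucible was in the middle chamber, and that hatch now stands fully open. I pressed the middle of its pad with shut fingertips down to the stop (about 7.5 mm, 9 N at the end). Then I drew the hand up and clear, and the hatch sprang open without being touched again.

**Last checks:**
- **Hatch angle:** the free edge appears at pixel (356,119), matching the position predicted for 1.85 rad.
- **Staying open:** no pixels around the box changed between two pictures about 1 s apart.
- **Everything else in view:** the other two hatches are shut. The crucible is visible in its bay, and nothing else looked shifted, though I did not measure that.
- **Time:** the job was handed in at about 8.5 s.

No check failed or disagreed.

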